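# Load a clamp plate into a sprung lift and catch it down

## Task

Push the clamp plate along the loading ledge of the sprung lift until it meets the end stop, over the platform; then press it gently down with the fingers, platform and all, and keep pressing until both orange side catches have swung over its edges, so that it stays down when you let go. How deep the platform must go is set differently each time, so go by feel, without forcing it past its stop, and do not disturb the other things on the bench.

Things in the scene. Friction and masses are not known exactly. Their poses are not given: they have to be found in the camera images.
- lift: Fixed aluminium lift, 124 x 340 x 82 mm. Origin: centre of its underside on the bench; z up, y along its length. On its +y half is the loading ledge (y -14 to 165 mm, top 66 mm up, open at the +y end) between white guide rails (inner faces x = +-45.5 mm, tops 74 mm up). On its -y half is the nest with the sprung platform, a catch on each long side and the end stop.
- nest_home (a point): Where the plate's origin belongs before pressing: the middle of the top of the raised platform, at x 0, y -85, z 65 mm in the lift's frame. The blue platform is 64 x 130 mm. The plate starts 145 to 177 mm from here along the lift's y.
- end_stop (a point): Middle of the rubber pad of the grey end stop, at x 0, y -153, z 72 mm in the lift's frame. The pad faces the ledge (+y); the stop's top is 82 mm up. The plate is home when the -y end of its base meets the pad.
- plate: Loose clamp plate, about 0.35 kg: grey steel base 88 (x) x 136 (y) x 10 mm with an orange bridge fixed on it. Origin: centre of its underside; z up. It starts flat on the ledge, axes parallel to the lift's, with 1.5 mm play to each rail. The bridge's top block spans x -15 to 27, y -25 to 37, z 28 to 42 mm; its upright end faces can be pushed.
- bridge_top (a point): Centre of the flat top face of the plate's orange bridge (42 x 62 mm), at x 6, y 6, z 42 mm in the plate's frame. A good place to press. Small screw heads on it stand up to 2 mm higher (look only).
- platform (a joint): Sinking of the sprung platform, m: 0 raised, growing straight down; it cannot tilt. Under the plate it needs about 3 N to start; spreading the catches, over some 8 mm of travel, takes 6 to 11 N at 15 mm/s (15 N at 30 mm/s), then 5 N, until the plate lands on two stiff rubber-topped bars (12 N/mm), 26 to 36 mm down, set anew each time and not reported. Let go, a caught plate rises about 1.5 mm.
- catch_near (a joint): Swing of the orange catch on the lift's -x side, rad: 0 upright and closed (also at the start), positive outward. 40 mm wide, in the middle of the nest's side, lower than the plate as it comes in. The sinking plate's edge pushes it out by about 0.16. Sprung and slow (damped), it swings back over the edge in a second or two once the plate is on the bars.
- catch_far (a joint): The same for the orange catch on the lift's +x side.
- mouse: Black computer mouse, 114 x 61 x 38 mm, origin under its centre. Bystander.
- masking_tape: Roll of pale masking tape lying flat, 96 mm across, 25 mm high, origin under its centre. Bystander.
- driver_yellow: Screwdriver with a yellow handle lying flat, 152 mm long, 22 mm thick, origin under its middle. Bystander.
- mug: Green mug, 86 mm across, 94 mm high, origin under its centre. Bystander.
- side_cutters: Side cutters with red handles lying flat, 118 mm long, 11 mm thick, origin under the middle. Bystander.
- weight_500: Grey metal check weight with a knob, 39 mm across, 63 mm high, origin under its centre. Bystander.

How it is judged (in metres and radians):
On the way, in this order (a step that is already met when the one before it is completed fails the run):
1. the plate lies over the raised platform, pushed up to the end stop (its origin within 6 mm of home along the lift and 5 mm across) (y of plate in the frame of lift below -0.079 m and x of plate in the frame of lift between -0.005 and 0.005 m and angle between the z axis of plate and the z axis of lift, either way round below 0.05 rad and value of joint platform below 0.008 m), for 0.2 s.
2. while the fingers still press the plate down, both catches have closed over its edges (y of plate in the frame of lift below -0.079 m and x of plate in the frame of lift between -0.005 and 0.005 m and angle between the z axis of plate and the z axis of lift, either way round below 0.05 rad and value of joint platform above 0.021 m and value of joint each of catch_near, catch_far below 0.06 rad and contact force between the fingers and plate above 2 N), for 0.2 s.
At the end, for the whole second after the job is handed in: The plate lies level in the nest at the end stop (origin within 6 mm of home along the lift and 5 mm across, within 0.05 rad of level), the platform stays sunk by more than 21 mm with both catches closed (below 0.06 rad), and the plate is at rest (y of plate in the frame of lift below -0.079 m and x of plate in the frame of lift between -0.005 and 0.005 m and angle between the z axis of plate and the z axis of lift, either way round below 0.05 rad and value of joint platform above 0.021 m and value of joint each of catch_near, catch_far below 0.06 rad and linear speed of plate below 0.02 m/s); the robot touches nothing.
It fails at once if the plate is pressed or shoved with more than 50 N (contact force between any of the fingers, the arm and plate above 50 N).
It fails at once if another thing on the bench is moved by more than 25 mm (distance of any of mouse, masking_tape, driver_yellow, mug, side_cutters, weight_500 from where it was at the start of the episode above 0.025 m).
It also fails if it takes over 56 s, if anything falls off the work surface, if the arm or the gripper's body presses on something with over 40 N, if the wrist force passes 120 N, or if a joint passes its speed limit or range.

## Robot

A 6-joint arm with a two-finger parallel gripper is mounted at the origin on a cart in front of the work surface, level with it; the furniture and walls round the work are solid. World frame = base frame: x ahead of the robot, y to its left, z up, the work surface at z = 0. Lengths are in mm, angles in rad, forces in N, time in s.
With the tool pointing down it reaches from about 275 to 1000 mm from the base axis. Payload 8.4 kg.
Tool frame: the origin (TCP) lies at the very end of the fingers, on their centre line; the grasp point (between the pads) lies 19 mm behind it; z points along the fingers, y is the direction in which the jaws open and shut (so a half turn about z gives the same grasp; the last joint's range is limited). The gripper opens to 85 mm and grips with 20 to 120 N. Pads are 22 mm wide; open, the fingers measure 114 mm over their backs; the gripper's body (76 mm by 85 mm) begins 54 mm behind the grasp point. The pads swing forward as they close: fully open they stand 13 mm farther back than shut.
Start: joints at [1.343, 0.353, 1.633, -0, 1.155, -0.002], TCP at [139.927, 609.137, 231.281] pointing down, gripper open.
Joint ranges: [-2.63, 2.63], [-0.92, 2.1], [0.06, 2.66], [-1.3, 4.44], [0, 2.69], [-3.02, 3.02]. Speed limits (rad/s): [2.22, 2.22, 2.79, 3.14, 3.14, 3.14].

## Interface

Orientations are given as [roll, pitch, yaw] about the fixed x, y, z axes, in that order (R = Rz(yaw) Ry(pitch) Rx(roll)).
In Python, from rig import r gives the robot as it stands.
- The arm moves only by the tool jog_arm, never from a script. Its argument "moves" is a list of rows, each an object with "grip": the gripper command: -1 is fully open, 1 is shut, values between are in proportion; "translation": the shift along the tool's x, y, z in m, a list of three; "twist": the turn, a rotation vector about the tool's x, y, z in rad, a list of three. In form: [{"grip": grip, "translation": [dx, dy, dz], "twist": [ax, ay, az]}, ...]. A call has 1 to 10 rows; each row shifts and turns the commanded pose from where the row before left it, along the tool's axes as they then stand; what a row does not reach is not made up. A row lasts 1/12 s, in which the tool goes at most 41.7 mm and 7.16 degrees, less where a joint would pass 70% of its speed; a pose out of reach is approached as far as the arm can. A call with a gripper value outside its range is refused whole. The fingers move at their own pace and stop on an object; "squeeze" is the grip in N (left out, the last holds). Time passes only in rows, so rows that do not move let the fingers close. It gives the time, the measured TCP pose, the force and the opening at its end, in the units of the state.
- r.sense(): the state, without advancing time (a new reading comes with each control period).
- r.grab_frame(name): name is "scene" or "top" or "wrist"; returns (picture, depth): 384x512x3 uint8, red, green, blue; 384x512 float32, mm along the optical axis (not along the pixel's ray), 0 where there is no reading.
- r.calibration(name): a dict with "fx", "fy", "cx", "cy" (pixels), "k1" (the pictures are not rectified: a ray, as slopes to the right and down, at radius r is drawn at 1 + k1 r^2 times it, then the intrinsics apply), "R" (3x3) and "t" (3): a world point X has camera coordinates R X + t. Camera axes: x right, y down, z forward; pixel columns grow to the right and rows downward; lengths in mm; the calibration is good to about 2 mm. A picture is of the moment at which its call begins: read the wrist's pose just before it. calibration takes no time and is no camera call; for the wrist camera it gives the pose at the moment of the call.
- r.sign_off(): hands the job in, once; it reports no verdict.
The state is a dict: "clock": time; "qpos": joint angles; "qvel": joint speeds; "joint_efforts": joint torques, N m; "eef_pos": TCP position; "tcp_rot": TCP orientation; "contact_force": force on the tool from outside, world axes, zero at the start; "wrist_torque": the same for the moment, N m; "opening": opening from 0.0 (shut) to 1.0 (fully open).
Only numpy, scipy, OpenCV 4.12 (cv2) and the standard library are available. Lean on these libraries where they do the work, as an engineer would, in place of code of your own. Each camera call takes 0.05 s, during which the arm holds its last target.

## Working session

There is one attempt and no reset: what is moved stays moved. The work goes in short steps, Python scripts to look and compute and a tool call to move; the robot and the scene stay as the last step left them, time stands still between calls to the robot, and variables do not carry over. Pictures are saved under pics/ and viewed, and the job is handed in when it is done.

Besides the shell and the picture viewer there is one more tool, called after "Emit:" by a JSON object that holds its "name" and its "arguments", one argument or row to a line. jog_arm: Moves the arm, as the interface text tells. Its arguments: {"type":"object","properties":{"moves":{"type":"array"},"squeeze":{"type":"number"}},"required":["moves"]}

```bash
ls; mkdir -p pics; python3 - <<'E'
from rig import r
import cv2,numpy as np
print(r.sense())
for n in ("scene","top"):
    p,d=r.grab_frame(n)
    cv2.imwrite(f"pics/{n}0.png",p[:,:,::-1]); np.save(f"pics/{n}0.npy",d)
    print(n,r.calibration(n))
E
```

```text
pics
{'clock': 0.0, 'qpos': array([ 1.34256344e+00,  3.53660459e-01,  1.63410089e+00, -3.61879516e-06,
        1.15519875e+00, -2.41147353e-03]), 'qvel': array([ 9.73453080e-04, -1.52153492e-04, -3.50459235e-04,  4.00480887e-04,
       -6.56640044e-05,  6.96636863e-04]), 'joint_efforts': array([ 2.10513746e-03, -6.05243683e+01, -3.42061722e+01,  1.42768804e-04,
        9.42763902e-03, -1.89145629e-05]), 'eef_pos': array([139.84662984, 608.68484063, 230.56821525]), 'tcp_rot': array([-3.14022521e+00,  1.11978202e-08,  2.91577270e+00]), 'contact_force': array([-0.02257109, -0.36838336, -0.34626541]), 'wrist_torque': array([0.04062975, 0.01404896, 0.01729995]), 'opening': 1.0008246256235647}
scene {'fx': 499.4632195076323, 'fy': 499.4632195076323, 'cx': 265.06549912856553, 'cy': 187.43079204453028, 'k1': -0.0013224090909677087, 'R': array([[ 0.87103071, -0.49109344, -0.01152126],
       [-0.31852659, -0.5467908 , -0.774313  ],
       [ 0.37396032,  0.67812023, -0.6326979 ]]), 't': array([-391.26102256,  348.25678193, 1434.4323219 ])}
top {'fx': 395.28571651380406, 'fy': 395.28571651380406, 'cx': 254.3365998904143, 'cy': 181.5718651991748, 'k1': -0.07051328410653092, 'R': array([[-0.02009679, -0.99968027, -0.0153454 ],
       [-0.99555973,  0.021421  , -0.09166222],
       [ 0.09196162,  0.01343515, -0.99567191]]), 't': array([ 169.2151249 ,  580.28285294, 1118.75398885])}
```

View pics/scene0.png

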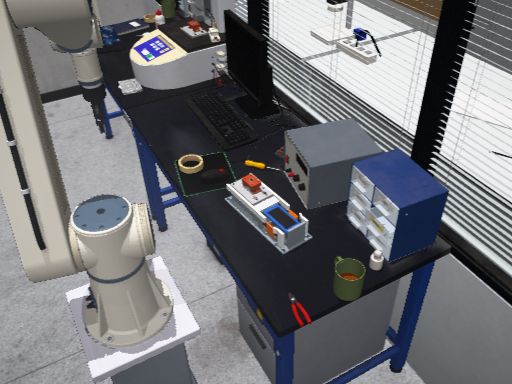

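View pics/top0.png

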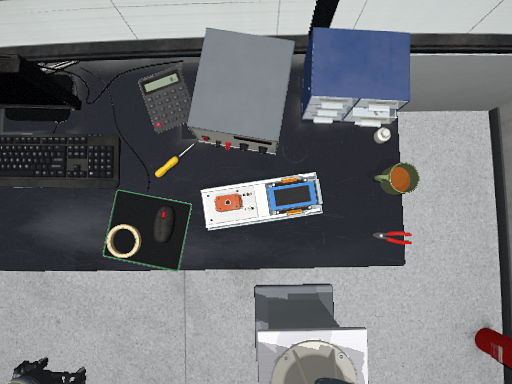

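The overview shows the lift at about (262,200) in the top view, with the ledge on the left (+y world) and the nest on the right. I'll zoom in and measure.

```bash
cat > h.py <<'E'
import numpy as np,cv2
from rig import r
def deproj(cal,u,v,z):
    K=np.array([[cal['fx'],0,cal['cx']],[0,cal['fy'],cal['cy']],[0,0,1.]])
    pts=np.stack([np.ravel(u),np.ravel(v)],1).astype(float).reshape(-1,1,2)
    s=cv2.undistortPoints(pts,K,np.array([cal['k1'],0,0,0.])).reshape(-1,2)
    z=np.ravel(z)[:,None]
    c=np.hstack([s*z,z])
    return (c-cal['t'])@cal['R']
def proj(cal,X):
    c=np.atleast_2d(X)@cal['R'].T+cal['t']
    s=c[:,:2]/c[:,2:]
    r2=(s**2).sum(1,keepdims=True)
    s=s*(1+cal['k1']*r2)
    return s*[cal['fx'],cal['fy']]+[cal['cx'],cal['cy']]
def onz(cal,u,v,h):
    a=deproj(cal,u,v,np.full(np.size(u),100.)); b=-cal['R'].T@cal['t']
    d=a-b
    return b+d*((h-b[2])/d[:,2])[:,None]
E
python3 - <<'E'
from h import *
im=cv2.imread('pics/top0.png'); d=np.load('pics/top0.npy'); cal=r.calibration('top')
c=im[165:235,195:330]; cv2.imwrite('pics/top0z.png',cv2.resize(c,None,fx=5.8,fy=5.8,interpolation=cv2.INTER_CUBIC))
v,u=np.mgrid[160:240,190:335]
P=deproj(cal,u,v,d[160:240,190:335]); z=P[:,2]
print(np.histogram(z,bins=np.arange(-12,130,4)))
def rect(m):
    q=P[m][:,:2].astype(np.float32); return len(q),cv2.minAreaRect(q),np.median(P[m],0)
print('all',rect((z>40)&(z<140)))
rgb=im[160:240,190:335,::-1].reshape(-1,3).astype(int)
R,G,B=rgb.T
blue=(B>R+60)&(B>G+30)
print('blue',rect(blue))
orange=(R>150)&(R>B+70)
print('orange',rect(orange&(z>95)),rect(orange&(z<95)))
E
```

```text
(array([   0,  101, 2405, 3634,  732,  391,   49,    2,    3,   15,   73,
        107,   28,   11,   26,   29,   37,   71,  272, 1058,  365,  772,
        791,  192,   35,    1,    0,    2,    9,  115,  215,   21,    0,
          0,    0]), array([-12,  -8,  -4,   0,   4,   8,  12,  16,  20,  24,  28,  32,  36,
        40,  44,  48,  52,  56,  60,  64,  68,  72,  76,  80,  84,  88,
        92,  96, 100, 104, 108, 112, 116, 120, 124, 128]))
all (4022, ((528.47021484375, 137.13409423828125), (112.82356262207031, 328.5809631347656), 7.136987686157227), array([528.23956942, 155.58424213,  73.31524107]))
blue (497, ((534.881591796875, 68.68620300292969), (75.26144409179688, 168.81942749023438), 13.782817840576172), array([538.76927701,  52.92590348,  65.54363604]))
orange (314, ((515.8298950195312, 199.34603881835938), (126.96446228027344, 53.187068939208984), 79.61095428466797), array([522.20083315, 230.31993924, 108.68683214])) (140, ((529.3292846679688, 149.48890686035156), (106.59906768798828, 234.76971435546875), 7.324634075164795), array([522.34171828,  58.1984864 ,  57.43916223]))
```

View pics/top0z.png

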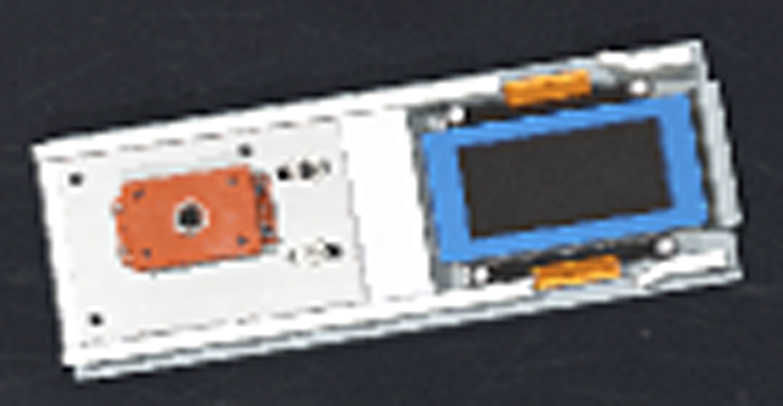

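Top view (zoom): the plate with its orange bridge sits on the ledge at left, with the bridge corners around zoom (115–275,165–272). The blue platform, corners (422,133), (688,95), (708,222), (442,262), is on the right, with an orange catch on each side of it. Next I'll fit the lift pose and the plate's position on it.

```bash
python3 - <<'E'
from h import *
im=cv2.imread('pics/top0.png'); cal=r.calibration('top')
U=lambda p:(np.array(p,float)+.5)/5.8-.5+[195,165]
def fr(name,zc,h):
    q=U(zc); P=onz(cal,q[:,0],q[:,1],h); 
    print(name,np.round(P[:,:2],1).tolist(),'c',P.mean(0).round(1)); 
    print('  sides',[round(float(np.linalg.norm(P[i]-P[(i+1)%4])),1) for i in range(4)], cv2.minAreaRect(P[:,:2].astype(np.float32)))
    # y axis: from right edge mid to left edge mid
    y=(P[0]+P[3]-P[1]-P[2]); y2=P[3]-P[0]
    print('  yaw',np.arctan2(-y[0],y[1]),np.arctan2(-y2[1],-y2[0]))
fr('blue',[(422,133),(688,95),(708,222),(442,262)],65)
fr('bridge',[(118,183),(247,166),(272,250),(130,272)],108)
# colour mask blue filled hull
hsv=cv2.cvtColor(im,cv2.COLOR_BGR2HSV)
def mask(lo,hi,box):
    m=cv2.inRange(hsv,lo,hi); k=np.zeros_like(m); x0,y0,x1,y1=box; k[y0:y1,x0:x1]=m[y0:y1,x0:x1]; return k
mb=mask((95,90,90),(125,255,255),(262,175,325,218))
v,u=np.nonzero(mb); P=onz(cal,u,v,65.); print('blue',cv2.minAreaRect(P[:,:2].astype(np.float32)),len(u))
mo=mask((0,110,90),(18,255,255),(205,185,245,220))
v,u=np.nonzero(mo); P=onz(cal,u,v,108.); print('br',cv2.minAreaRect(P[:,:2].astype(np.float32)),P.mean(0),len(u))
E
```

```text
blue [[562.7, 120.5], [578.4, -8.6], [516.8, -16.1], [500.4, 112.3]] c [539.6  52.   65. ]
  sides [130.0, 62.0, 129.5, 62.9] ((539.48583984375, 52.13813018798828), (62.91437530517578, 129.9990234375), 7.033599376678467)
  yaw 0.12415158635932269 0.1304586428939276
bridge [[539.2, 263.0], [545.8, 202.9], [506.7, 191.9], [497.8, 257.9]] c [522.4 228.9 108. ]
  sides [60.5, 40.7, 66.6, 41.7] ((522.8756103515625, 227.69357299804688), (41.67765808105469, 66.5666275024414), 7.651547431945801)
  yaw 0.12252470044227842 0.12237318917935411
blue ((539.6641845703125, 52.56803894042969), (64.22378540039062, 131.11761474609375), 7.504810333251953) 530
br ((522.124755859375, 227.85939025878906), (40.717079162597656, 71.58633422851562), 6.951337814331055) [521.919799   228.71929128 108.        ] 342
```

Every check agrees:
- The blue platform measures 130 x 63 mm, against 130 x 64 given.
- The bridge measures about 61 x 41 mm, against 62 x 42.
- Home is at about (539.6, 52.3), with lift yaw about 0.125 rad.
- The plate is about 171 mm from home, inside the 145–177 mm range.

I'll turn the tool to line up with the lift, shut the fingers and move behind the bridge.

Emit:
{"name": "jog_arm", "arguments": {
  "moves": [
    {"grip": 1,"translation": [0,0,0],"twist": [0,0,-0.088]},
    {"grip": 1,"translation": [0,0,0],"twist": [0,0,-0.088]},
    {"grip": 1,"translation": [0,0,0],"twist": [0,0,-0.088]},
    {"grip": 1,"translation": [0,0,0],"twist": [0,0,-0.087]},
    {"grip": 1,"translation": [-0.016,-0.018,0],"twist": [0,0,0]},
    {"grip": 1,"translation": [-0.016,-0.018,0],"twist": [0,0,0]},
    {"grip": 1,"translation": [-0.016,-0.018,0],"twist": [0,0,0]},
    {"grip": 1,"translation": [-0.016,-0.018,0],"twist": [0,0,0]},
    {"grip": 1,"translation": [-0.016,-0.018,0],"twist": [0,0,0]},
    {"grip": 1,"translation": [-0.016,-0.018,0],"twist": [0,0,0]}
  ],
  "squeeze": 40
}}

```text
clock: 0.93
eef_pos: [249.3, 512.9, 231.0]
tcp_rot: [-3.141, -0.0, -3.016]
contact_force: [-0.4, 1.2, -0.5]
opening: 0.002
```

Emit:
{"name": "jog_arm", "arguments": {
  "moves": [
    {"grip": 1,"translation": [-0.02,-0.022,0.004],"twist": [0,0,0]},
    {"grip": 1,"translation": [-0.022,-0.024,0.006],"twist": [0,0,0]},
    {"grip": 1,"translation": [-0.022,-0.024,0.006],"twist": [0,0,0]},
    {"grip": 1,"translation": [-0.022,-0.024,0.006],"twist": [0,0,0]},
    {"grip": 1,"translation": [-0.022,-0.024,0.006],"twist": [0,0,0]},
    {"grip": 1,"translation": [-0.022,-0.024,0.006],"twist": [0,0,0]},
    {"grip": 1,"translation": [-0.022,-0.024,0.006],"twist": [0,0,0]},
    {"grip": 1,"translation": [-0.022,-0.024,0.006],"twist": [0,0,0]},
    {"grip": 1,"translation": [-0.022,-0.024,0.006],"twist": [0,0,0]},
    {"grip": 1,"translation": [-0.02,-0.022,0.006],"twist": [0,0,0]}
  ]
}}

```text
clock: 1.77
eef_pos: [493.5, 305.3, 172.8]
tcp_rot: [-3.141, -0.0, -3.017]
contact_force: [0.0, 0.8, -0.2]
opening: -0.002
```

Emit:
{"name": "jog_arm", "arguments": {
  "moves": [
    {"grip": 1,"translation": [0,0,0],"twist": [0,0,0]},
    {"grip": 1,"translation": [0,0,0],"twist": [0,0,0]},
    {"grip": 1,"translation": [0,0,0],"twist": [0,0,0]}
  ]
}}

```text
clock: 2.02
eef_pos: [492.0, 306.8, 173.0]
tcp_rot: [-3.142, -0.001, -3.017]
contact_force: [-0.6, -0.1, 0.2]
opening: 0.001
```

```bash
python3 - <<'E'
from h import *
s=r.sense(); print(s['clock'],s['eef_pos'],s['contact_force'])
cal=r.calibration('wrist'); p,d=r.grab_frame('wrist')
cv2.imwrite('pics/w1.png',p[:,:,::-1]); np.save('pics/w1.npy',d)
import pickle; pickle.dump(cal,open('pics/w1.pkl','wb'))
p,d=r.grab_frame('top'); c=p[150:250,180:340,::-1]; cv2.imwrite('pics/top1z.png',cv2.resize(c,None,fx=5,fy=5,interpolation=cv2.INTER_CUBIC))
E
```

```text
2.0167 [491.96077652 306.81363043 173.03202487] [-0.6038614  -0.10610829  0.21831938]
```

View pics/w1.png

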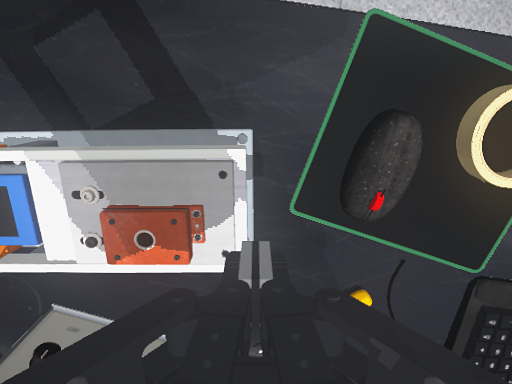

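View pics/top1z.png

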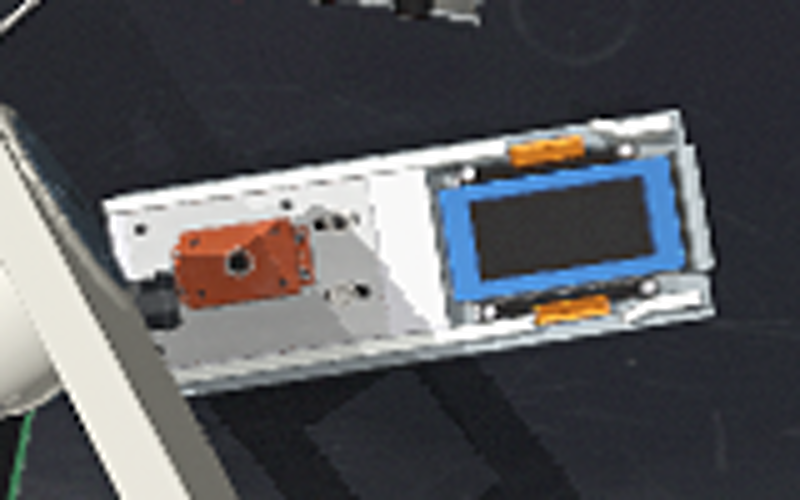

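The wrist view shows the bridge top at about (102–192, 207–264), with a small screwed step on its +y side at (192–205, 205–243). The shut fingertips are at about (257,245). I'll measure these with depth.

```bash
python3 - <<'E'
from h import *
import pickle
cal=pickle.load(open('pics/w1.pkl','rb')); d=np.load('pics/w1.npy')
a=.125; X=np.array([np.cos(a),np.sin(a)]);Y=np.array([-np.sin(a),np.cos(a)]); H=np.array([539.6,52.3])
def L(P): q=P[:,:2]-H; return np.c_[q@X,q@Y,P[:,2]].round(1)
def at(n,u,v): print(n,L(deproj(cal,[u],[v],[d[v,u]])), deproj(cal,[u],[v],[d[v,u]]).round(1))
for n,u,v in [('bridge',120,220),('bridge',180,255),('step',198,215),('step',199,235),('step',202,225),('base',222,190),('ledge',243,200),('rail',150,155),('rail2',150,267),('blue',20,235),('finger',257,250)]: at(n,u,v)
print('bridge corners',L(onz(cal,[105,190,192,103],[208,207,264,262],108.)))
print('base corners',L(onz(cal,[60,233],[161,161],76.)), 'base +y edge', L(onz(cal,[233,234],[170,250],76.)))
print('rail line inner', L(onz(cal,[60,240],[160,160],74.)))
v,u=np.mgrid[120:275,0:252]
P=L(deproj(cal,u,v,d[120:275,0:252])); hist=np.histogram(P[:,2],bins=np.arange(50,120,2)); print(hist)
im=cv2.imread('pics/w1.png')[120:275,0:252].reshape(-1,3).astype(int)
m=(im[:,2]>im[:,0]+60)&(P[:,1]>120)
for lo,hi in [(84,100),(100,106),(106,113)]:
    q=P[m&(P[:,2]>lo)&(P[:,2]<hi)]; 
    if len(q): print(lo,len(q),np.percentile(q,[1,50,99],axis=0).tolist())
E
```

```text
bridge [[ -9.5 162.7 106.9]] [[509.9 212.6 106.9]]
bridge [[ 17.9 203.3 106.8]] [[532.  256.3 106.8]]
step [[ -4.4 213.7  83.2]] [[508.6 263.8  83.2]]
step [[ 12.8 213.5  82.8]] [[525.7 265.7  82.8]]
step [[  5. 216.  81.]] [[517.6 267.2  81. ]]
base [[-22.2 232.1  74.6]] [[488.7 279.8  74.6]]
ledge [[-11.4 248.3  67. ]] [[497.4 297.2  67. ]]
rail [[-49.8 177.5  73.4]] [[468.  222.2  73.4]]
rail2 [[ 46.9 167.9  74. ]] [[565.2 224.8  74. ]]
blue [[21.9 52.2 64. ]] [[554.8 106.8  64. ]]
finger [[-26.4 259.1 185.7]] [[481.1 306.1 185.7]]
bridge corners [[-18.9 153.8 108. ]
 [-19.7 213.2 108. ]
 [ 24.7 211.9 108. ]
 [ 23.3 146.2 108. ]]
base corners [[-45.9 107.9  76. ]
 [-45.6 241.4  76. ]] base +y edge [[-38.6 241.2  76. ]
 [ 29.5 240.6  76. ]]
rail line inner [[-46.3 106.8  74. ]
 [-46.  246.6  74. ]]
(array([  34,   95,  157,  162,  277,  301,  734, 5044, 1224,  251,  471,
       3697, 9453, 2064,  152,  513,  109,   14,    0,    0,    0,   22,
         96,  100,   35,  192,  113,  147, 3346, 1102,   14,    0,    0,
          0]), array([ 50,  52,  54,  56,  58,  60,  62,  64,  66,  68,  70,  72,  74,
        76,  78,  80,  82,  84,  86,  88,  90,  92,  94,  96,  98, 100,
       102, 104, 106, 108, 110, 112, 114, 116, 118]))
84 132 [[-16.1, 151.341, 92.99300000000001], [-15.6, 190.55, 95.8], [19.345, 210.1, 99.50699999999999]]
100 175 [[-16.1, 152.32, 100.47], [-15.5, 187.9, 104.5], [24.149999999999977, 210.1, 105.9]]
106 3953 [[-15.6, 149.2, 106.2], [3.4, 180.0, 107.5], [25.0, 209.3, 108.9]]
```

The measurements are consistent: the bridge's +y face is at 209.7 mm from home, the feet top out at z = 83 and the plate is about 173 mm from home. I'll descend to z of about 96 behind the face.

Emit:
{"name": "jog_arm", "arguments": {
  "moves": [
    {"grip": 1,"translation": [-0.008,-0.005,0.015],"twist": [0,0,0]},
    {"grip": 1,"translation": [-0.0085,-0.005,0.016],"twist": [0,0,0]},
    {"grip": 1,"translation": [0,-0.004,0.016],"twist": [0,0,0]},
    {"grip": 1,"translation": [0,-0.002,0.016],"twist": [0,0,0]},
    {"grip": 1,"translation": [0,0,0.014],"twist": [0,0,0]},
    {"grip": 1,"translation": [0,0,0],"twist": [0,0,0]},
    {"grip": 1,"translation": [0,0,0],"twist": [0,0,0]}
  ]
}}

```text
clock: 2.7
eef_pos: [509.9, 293.6, 96.1]
tcp_rot: [-3.141, -0.001, -3.015]
contact_force: [-0.2, 1.2, 0.4]
opening: -0.002
```

```bash
cat >> h.py <<'E'
a=.125; X=np.array([np.cos(a),np.sin(a)]);Y=np.array([-np.sin(a),np.cos(a)]); H=np.array([539.6,52.3])
def L(P): P=np.atleast_2d(P); q=P[:,:2]-H; return np.c_[q@X,q@Y,P[:,2]].round(1)
E
python3 - <<'E'
from h import *
s=r.sense(); print(s['clock'],L(s['eef_pos']),s['contact_force'])
cal=r.calibration('wrist'); p,d=r.grab_frame('wrist')
cv2.imwrite('pics/w2.png',p[:,:,::-1])
E
```

```text
2.7 [[  0.6 243.1  96.1]] [-0.1834277   1.17329454  0.43296566]
```

View pics/w2.png

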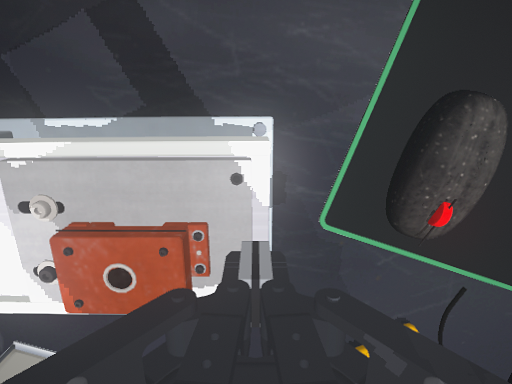

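Fingertips (240–272, 242) stand behind the bridge's +y face (px x≈190) and clear of the feet. I'll begin the push.

Emit:
{"name": "jog_arm", "arguments": {
  "moves": [
    {"grip": 1,"translation": [0,-0.003,0],"twist": [0,0,0]},
    {"grip": 1,"translation": [0,-0.003,0],"twist": [0,0,0]},
    {"grip": 1,"translation": [0,-0.003,0],"twist": [0,0,0]},
    {"grip": 1,"translation": [0,-0.003,0],"twist": [0,0,0]},
    {"grip": 1,"translation": [0,-0.003,0],"twist": [0,0,0]},
    {"grip": 1,"translation": [0,-0.003,0],"twist": [0,0,0]},
    {"grip": 1,"translation": [0,-0.003,0],"twist": [0,0,0]},
    {"grip": 1,"translation": [0,-0.003,0],"twist": [0,0,0]},
    {"grip": 1,"translation": [0,-0.003,0],"twist": [0,0,0]},
    {"grip": 1,"translation": [0,-0.003,0],"twist": [0,0,0]}
  ]
}}

```text
clock: 3.58
eef_pos: [514.8, 263.2, 96.4]
tcp_rot: [3.141, 0.0, -3.016]
contact_force: [-0.6, 2.7, 0.9]
opening: 0.004
```

```bash
cat > look.py <<'E'
import sys
from h import *
s=r.sense(); print(s['clock'],L(s['eef_pos']),s['contact_force'].round(1),s['wrist_torque'].round(2))
for n in sys.argv[2:]:
    p,d=r.grab_frame(n)
    c=p[:,:,::-1]
    if n=='top': c=cv2.resize(c[150:250,180:340],None,fx=5,fy=5,interpolation=cv2.INTER_CUBIC)
    if n=='scene': c=cv2.resize(c[150:270,200:340],None,fx=5,fy=5,interpolation=cv2.INTER_CUBIC)
    cv2.imwrite(f'pics/{n}_{sys.argv[1]}.png',c); np.save(f'pics/{n}_{sys.argv[1]}.npy',d)
E
python3 look.py 3 wrist
```

```text
3.5833 [[  1.6 212.3  96.4]] [-0.6  2.7  0.9] [ 0.4   0.07 -0.01]
```

View pics/wrist_3.png

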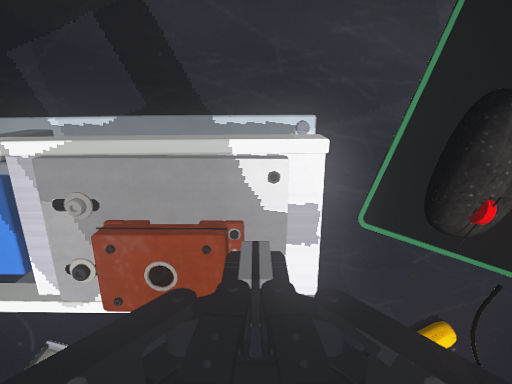

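Contact is made (2.7 N) and the plate has started to slide. I'll continue pushing.

Emit:
{"name": "jog_arm", "arguments": {
  "moves": [
    {"grip": 1,"translation": [0,-0.004,0],"twist": [0,0,0]},
    {"grip": 1,"translation": [0,-0.004,0],"twist": [0,0,0]},
    {"grip": 1,"translation": [0,-0.004,0],"twist": [0,0,0]},
    {"grip": 1,"translation": [0,-0.004,0],"twist": [0,0,0]},
    {"grip": 1,"translation": [0,-0.004,0],"twist": [0,0,0]},
    {"grip": 1,"translation": [0,-0.004,0],"twist": [0,0,0]},
    {"grip": 1,"translation": [0,-0.004,0],"twist": [0,0,0]},
    {"grip": 1,"translation": [0,-0.004,0],"twist": [0,0,0]},
    {"grip": 1,"translation": [0,-0.004,0],"twist": [0,0,0]},
    {"grip": 1,"translation": [0,-0.004,0],"twist": [0,0,0]}
  ]
}}

```text
clock: 4.47
eef_pos: [519.6, 223.1, 96.3]
tcp_rot: [3.142, 0.0, -3.016]
contact_force: [-0.7, 3.2, 1.8]
opening: 0.0
```

Emit:
{"name": "jog_arm", "arguments": {
  "moves": [
    {"grip": 1,"translation": [0,-0.004,0],"twist": [0,0,0]},
    {"grip": 1,"translation": [0,-0.004,0],"twist": [0,0,0]},
    {"grip": 1,"translation": [0,-0.004,0],"twist": [0,0,0]},
    {"grip": 1,"translation": [0,-0.004,0],"twist": [0,0,0]},
    {"grip": 1,"translation": [0,-0.004,0],"twist": [0,0,0]},
    {"grip": 1,"translation": [0,-0.004,0],"twist": [0,0,0]},
    {"grip": 1,"translation": [0,-0.004,0],"twist": [0,0,0]},
    {"grip": 1,"translation": [0,-0.004,0],"twist": [0,0,0]},
    {"grip": 1,"translation": [0,-0.004,0],"twist": [0,0,0]},
    {"grip": 1,"translation": [0,-0.004,0],"twist": [0,0,0]}
  ]
}}

```text
clock: 5.3
eef_pos: [524.6, 183.5, 96.3]
tcp_rot: [3.142, 0.0, -3.016]
contact_force: [-0.6, 4.5, 3.3]
opening: -0.001
```

```bash
python3 look.py 4 wrist
```

```text
5.3 [[  1.5 132.   96.3]] [-0.6  4.5  3.3] [0.59 0.07 0.04]
```

View pics/wrist_4.png

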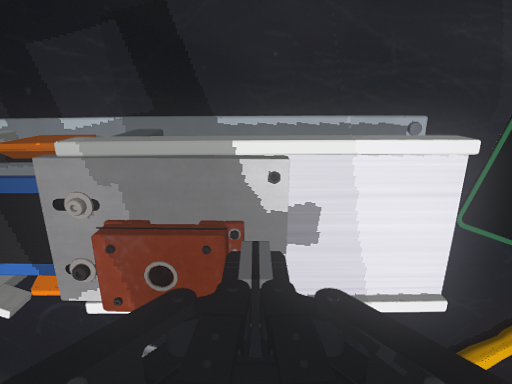

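The plate slides straight between the rails and its leading edge is already over the blue platform. Fz has crept up to 3.3 N, so I'll ease the tool up slightly while continuing.

Emit:
{"name": "jog_arm", "arguments": {
  "moves": [
    {"grip": 1,"translation": [0,-0.004,-0.0003],"twist": [0,0,0]},
    {"grip": 1,"translation": [0,-0.004,-0.0003],"twist": [0,0,0]},
    {"grip": 1,"translation": [0,-0.004,-0.0003],"twist": [0,0,0]},
    {"grip": 1,"translation": [0,-0.004,0],"twist": [0,0,0]},
    {"grip": 1,"translation": [0,-0.004,0],"twist": [0,0,0]},
    {"grip": 1,"translation": [0,-0.004,0],"twist": [0,0,0]},
    {"grip": 1,"translation": [0,-0.004,0],"twist": [0,0,0]},
    {"grip": 1,"translation": [0,-0.004,0],"twist": [0,0,0]},
    {"grip": 1,"translation": [0,-0.004,0],"twist": [0,0,0]},
    {"grip": 1,"translation": [0,-0.004,0],"twist": [0,0,0]}
  ]
}}

```text
clock: 6.18
eef_pos: [529.6, 143.8, 97.2]
tcp_rot: [3.142, 0.0, -3.016]
contact_force: [0.1, 1.8, -0.5]
opening: 0.002
```

Emit:
{"name": "jog_arm", "arguments": {
  "moves": [
    {"grip": 1,"translation": [0,-0.003,0],"twist": [0,0,0]},
    {"grip": 1,"translation": [0,-0.003,0],"twist": [0,0,0]},
    {"grip": 1,"translation": [0,-0.003,0],"twist": [0,0,0]},
    {"grip": 1,"translation": [0,-0.003,0],"twist": [0,0,0]},
    {"grip": 1,"translation": [0,-0.003,0],"twist": [0,0,0]},
    {"grip": 1,"translation": [0,-0.003,0],"twist": [0,0,0]},
    {"grip": 1,"translation": [0,-0.003,0],"twist": [0,0,0]}
  ]
}}

```text
clock: 6.77
eef_pos: [532.2, 123.1, 97.2]
tcp_rot: [3.142, 0.0, -3.016]
contact_force: [-0.1, 1.3, -0.5]
opening: 0.002
```

```bash
python3 look.py 5 wrist top
```

```text
6.7667 [[ 1.5 71.1 97.2]] [-0.1  1.3 -0.5] [ 0.19 -0.02  0.02]
```

View pics/wrist_5.png

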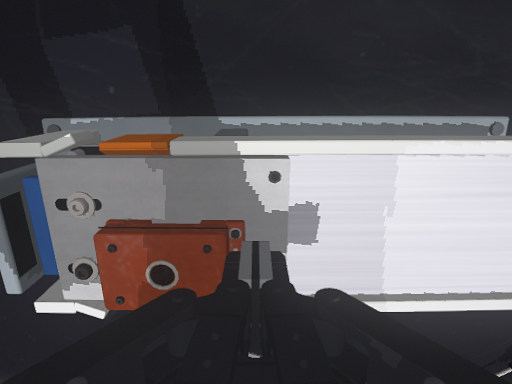

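View pics/top_5.png

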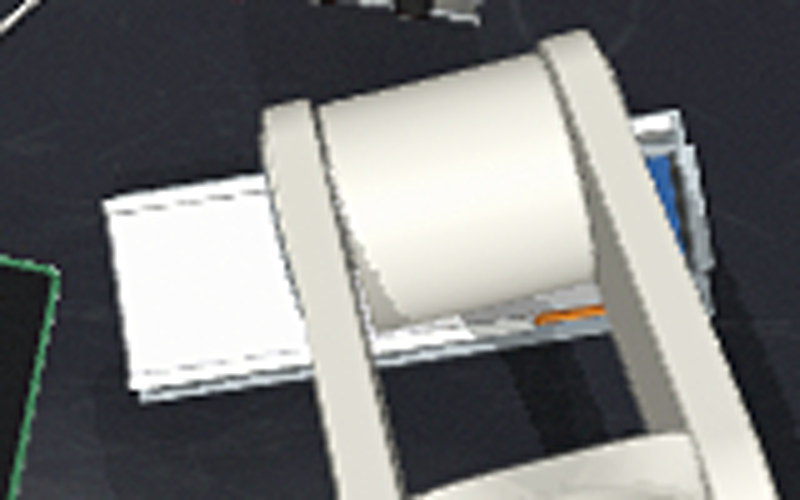

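Wrist view: the plate's base runs from about x = 40 to 290 px and the end stop is at about (20,230), so roughly 20–24 mm remain. I'll slow down.

Emit:
{"name": "jog_arm", "arguments": {
  "moves": [
    {"grip": 1,"translation": [0,-0.002,0],"twist": [0,0,0]},
    {"grip": 1,"translation": [0,-0.002,0],"twist": [0,0,0]},
    {"grip": 1,"translation": [0,-0.002,0],"twist": [0,0,0]},
    {"grip": 1,"translation": [0,-0.002,0],"twist": [0,0,0]},
    {"grip": 1,"translation": [0,-0.002,0],"twist": [0,0,0]},
    {"grip": 1,"translation": [0,-0.002,0],"twist": [0,0,0]},
    {"grip": 1,"translation": [0,-0.002,0],"twist": [0,0,0]},
    {"grip": 1,"translation": [0,-0.002,0],"twist": [0,0,0]}
  ]
}}

```text
clock: 7.53
eef_pos: [534.2, 107.2, 97.1]
tcp_rot: [-3.142, -0.0, -3.016]
contact_force: [0.1, -0.2, -0.3]
opening: -0.003
```

Emit:
{"name": "jog_arm", "arguments": {
  "moves": [
    {"grip": 1,"translation": [0,-0.001,0],"twist": [0,0,0]},
    {"grip": 1,"translation": [0,-0.001,0],"twist": [0,0,0]},
    {"grip": 1,"translation": [0,-0.001,0],"twist": [0,0,0]},
    {"grip": 1,"translation": [0,-0.001,0],"twist": [0,0,0]}
  ]
}}

```text
clock: 7.87
eef_pos: [534.7, 103.5, 97.3]
tcp_rot: [3.141, 0.0, -3.016]
contact_force: [-0.6, 2.1, -0.4]
opening: 0.002
```

```bash
python3 look.py 6 wrist
```

```text
7.8667 [[ 1.5 51.4 97.3]] [-0.6  2.1 -0.4] [ 0.32 -0.01 -0.01]
```

View pics/wrist_6.png

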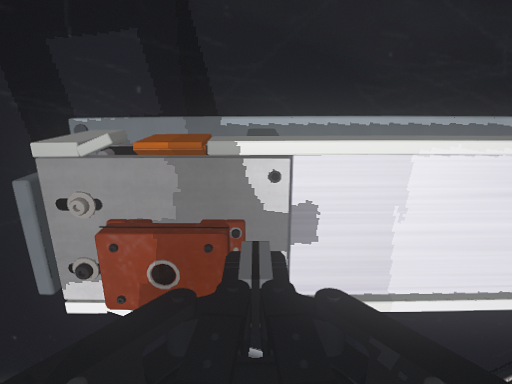

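A gap of about 3–4 mm is left to the grey stop at (40,235). I'll go on in 0.7 mm rows until the force rises.

Emit:
{"name": "jog_arm", "arguments": {
  "moves": [
    {"grip": 1,"translation": [0,-0.0007,0],"twist": [0,0,0]},
    {"grip": 1,"translation": [0,-0.0007,0],"twist": [0,0,0]},
    {"grip": 1,"translation": [0,-0.0007,0],"twist": [0,0,0]},
    {"grip": 1,"translation": [0,-0.0007,0],"twist": [0,0,0]}
  ]
}}

```text
clock: 8.25
eef_pos: [534.3, 102.2, 97.2]
tcp_rot: [3.139, -0.001, -3.017]
contact_force: [-4.4, 13.9, 3.1]
opening: 0.0
```

Emit:
{"name": "jog_arm", "arguments": {
  "moves": [
    {"grip": 1,"translation": [0,-0.0007,0],"twist": [0,0,0]},
    {"grip": 1,"translation": [0,-0.0007,0],"twist": [0,0,0]}
  ]
}}

```text
clock: 8.42
eef_pos: [534.4, 101.8, 97.4]
tcp_rot: [3.137, -0.001, -3.018]
contact_force: [-6.5, 21.5, 4.9]
opening: -0.002
```

Emit:
{"name": "jog_arm", "arguments": {
  "moves": [
    {"grip": 1,"translation": [0,-0.0007,0],"twist": [0,0,0]},
    {"grip": 1,"translation": [0,-0.0007,0],"twist": [0,0,0]}
  ]
}}

```text
clock: 8.58
eef_pos: [534.5, 101.5, 97.6]
tcp_rot: [3.136, -0.001, -3.019]
contact_force: [-8.6, 28.4, 7.8]
opening: 0.003
```

The force has risen firmly against the stop (28 N) with no further travel, so the plate is home. Backing off.

Emit:
{"name": "jog_arm", "arguments": {
  "moves": [
    {"grip": 1,"translation": [0,0.002,0],"twist": [0,0,0]},
    {"grip": 1,"translation": [0,0.004,0],"twist": [0,0,0]},
    {"grip": 1,"translation": [0,0.006,0],"twist": [0,0,0]},
    {"grip": 1,"translation": [0,0.006,-0.01],"twist": [0,0,0]},
    {"grip": 1,"translation": [0,0,-0.02],"twist": [0,0,0]},
    {"grip": 1,"translation": [0,0,-0.02],"twist": [0,0,0]},
    {"grip": 1,"translation": [0,0,-0.01],"twist": [0,0,0]},
    {"grip": 1,"translation": [0,0,0],"twist": [0,0,0]},
    {"grip": 1,"translation": [0,0,0],"twist": [0,0,0]}
  ]
}}

```text
clock: 9.33
eef_pos: [533.5, 115.8, 157.6]
tcp_rot: [-3.142, 0.001, -3.016]
contact_force: [0.6, 0.1, 0.1]
opening: 0.003
```

```bash
python3 - <<'E'
from h import *
import pickle
cal=r.calibration('wrist'); pickle.dump(cal,open('pics/w7.pkl','wb'))
E
python3 look.py 7 wrist scene
```

```text
9.3333 [[  1.8  63.8 157.6]] [0.6 0.1 0.1] [ 0.01 -0.02  0.01]
```

View pics/wrist_7.png

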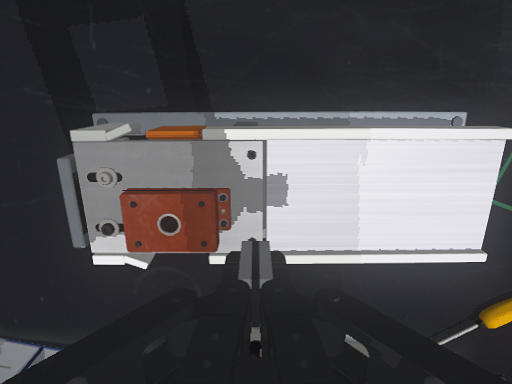

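View pics/scene_7.png

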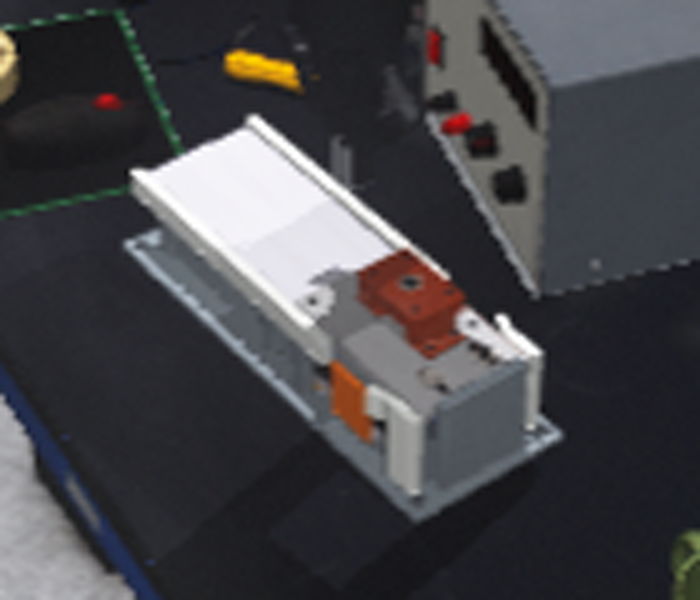

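```bash
python3 - <<'E'
from h import *
import pickle
cs=r.calibration('scene'); print('tcp in scene',proj(cs,[533.5,115.8,157.6]).round(0), proj(cs,[533.5,115.8,300]).round(0))
cal=pickle.load(open('pics/w7.pkl','rb')); d=np.load('pics/wrist_7.npy'); im=cv2.imread('pics/wrist_7.png').astype(int)
v,u=np.mgrid[100:275,50:300]
P=L(deproj(cal,u,v,d[100:275,50:300])); c=im[100:275,50:300].reshape(-1,3)
m=(c[:,2]>c[:,0]+50)&(P[:,2]>103)&(P[:,2]<112)
print('bridge top 1/50/99',np.percentile(P[m],[1,50,99],axis=0).round(1).tolist(),m.sum())
def at(n,u,v): print(n,L(deproj(cal,[u],[v],[d[v,u]])))
for n,u,v in [('base',100,150),('base',240,150),('base',250,225),('base',95,200),('ledge',400,200),('rail',350,133),('rail',350,257),('stop',72,200),('catch',175,131)]: at(n,u,v)
print('base -y edge',L(onz(cal,[80,86],[150,220],76.)),'+y edge',L(onz(cal,[265,265],[150,220],76.)))
print('stop face',L(onz(cal,[78],[155],82.)))
E
```

```text
tcp in scene [[270. 185.]] [[269. 149.]]
bridge top 1/50/99 [[-16.2, -22.8, 104.7], [2.7, 7.7, 106.4], [24.5, 37.1, 107.8]] 4845
base [[-38.9 -47.4  74.5]]
base [[-38.6  52.7  73.5]]
base [[18.9 59.6 74.2]]
base [[ -0.7 -57.5  73. ]]
ledge [[  1.6 176.5  65.4]]
rail [[-50.6 130.6  72.5]]
rail [[ 46.9 139.2  73.3]]
stop [[ -3.6 -69.9  81.7]]
catch [[-50.5   3.6  58.8]]
base -y edge [[-39.2 -61.1  76. ]
 [ 14.3 -65.4  76. ]] +y edge [[-39.   70.5  76. ]
 [ 14.1  71.   76. ]]
stop face [[-36.7 -59.8  82. ]]
```

The plate is home: the bridge top spans y −22.8…37.1 (expected −25…37) and is level at 106–107 mm. It sits about 2 mm off in x in my frame, which is within the calibration error. Now over the bridge centre and down to just above it.

Emit:
{"name": "jog_arm", "arguments": {
  "moves": [
    {"grip": 1,"translation": [-0.0023,-0.012,0],"twist": [0,0,0]},
    {"grip": 1,"translation": [0,-0.015,0],"twist": [0,0,0]},
    {"grip": 1,"translation": [0,-0.015,0.004],"twist": [0,0,0]},
    {"grip": 1,"translation": [0,-0.015,0.008],"twist": [0,0,0]},
    {"grip": 1,"translation": [0,0,0.01],"twist": [0,0,0]},
    {"grip": 1,"translation": [0,0,0.01],"twist": [0,0,0]},
    {"grip": 1,"translation": [0,0,0.008],"twist": [0,0,0]},
    {"grip": 1,"translation": [0,0,0.003],"twist": [0,0,0]},
    {"grip": 1,"translation": [0,0,0],"twist": [0,0,0]},
    {"grip": 1,"translation": [0,0,0],"twist": [0,0,0]}
  ]
}}

```text
clock: 10.27
eef_pos: [542.4, 60.0, 113.9]
tcp_rot: [3.142, -0.001, -3.016]
contact_force: [0.4, -0.2, 0.6]
opening: 0.003
```

```bash
python3 look.py 8 wrist
```

```text
10.2667 [[  3.7   7.3 113.9]] [ 0.4 -0.2  0.6] [0.01 0.03 0.01]
```

View pics/wrist_8.png

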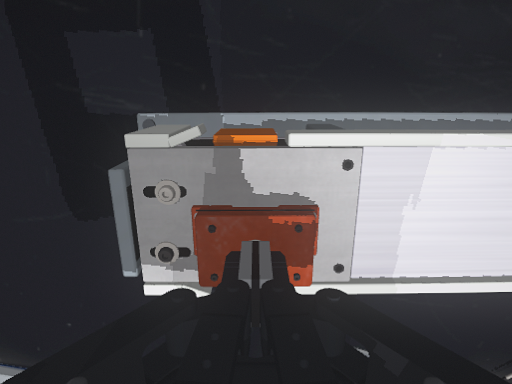

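Fingertips (240–272, 242+) are centred on the bridge (193–318). Descending at 15 mm/s.

Emit:
{"name": "jog_arm", "arguments": {
  "moves": [
    {"grip": 1,"translation": [0,0,0.0012],"twist": [0,0,0]},
    {"grip": 1,"translation": [0,0,0.0012],"twist": [0,0,0]},
    {"grip": 1,"translation": [0,0,0.0012],"twist": [0,0,0]},
    {"grip": 1,"translation": [0,0,0.0012],"twist": [0,0,0]},
    {"grip": 1,"translation": [0,0,0.0012],"twist": [0,0,0]},
    {"grip": 1,"translation": [0,0,0.0012],"twist": [0,0,0]},
    {"grip": 1,"translation": [0,0,0.0012],"twist": [0,0,0]},
    {"grip": 1,"translation": [0,0,0.0012],"twist": [0,0,0]}
  ]
}}

```text
clock: 10.98
eef_pos: [542.6, 59.5, 104.7]
tcp_rot: [3.142, 0.0, -3.016]
contact_force: [-1.8, -0.2, 5.3]
opening: -0.0
```

Emit:
{"name": "jog_arm", "arguments": {
  "moves": [
    {"grip": 1,"translation": [0,0,0.0012],"twist": [0,0,0]},
    {"grip": 1,"translation": [0,0,0.0012],"twist": [0,0,0]},
    {"grip": 1,"translation": [0,0,0.0012],"twist": [0,0,0]},
    {"grip": 1,"translation": [0,0,0.0012],"twist": [0,0,0]}
  ]
}}

```text
clock: 11.32
eef_pos: [542.6, 59.5, 99.8]
tcp_rot: [-3.142, 0.0, -3.016]
contact_force: [-1.8, 0.7, 5.8]
opening: 0.003
```

Emit:
{"name": "jog_arm", "arguments": {
  "moves": [
    {"grip": 1,"translation": [0,0,0.0012],"twist": [0,0,0]},
    {"grip": 1,"translation": [0,0,0.0012],"twist": [0,0,0]},
    {"grip": 1,"translation": [0,0,0.0012],"twist": [0,0,0]},
    {"grip": 1,"translation": [0,0,0.0012],"twist": [0,0,0]}
  ]
}}

```text
clock: 11.65
eef_pos: [542.6, 59.5, 95.1]
tcp_rot: [3.142, 0.0, -3.016]
contact_force: [-1.6, -0.9, 7.1]
opening: -0.001
```

Emit:
{"name": "jog_arm", "arguments": {
  "moves": [
    {"grip": 1,"translation": [0,0,0.0012],"twist": [0,0,0]},
    {"grip": 1,"translation": [0,0,0.0012],"twist": [0,0,0]},
    {"grip": 1,"translation": [0,0,0.0012],"twist": [0,0,0]},
    {"grip": 1,"translation": [0,0,0.0012],"twist": [0,0,0]}
  ]
}}

```text
clock: 11.98
eef_pos: [542.6, 59.5, 90.5]
tcp_rot: [3.142, 0.0, -3.016]
contact_force: [-2.3, 0.1, 8.9]
opening: 0.004
```

Emit:
{"name": "jog_arm", "arguments": {
  "moves": [
    {"grip": 1,"translation": [0,0,0.0012],"twist": [0,0,0]},
    {"grip": 1,"translation": [0,0,0.0012],"twist": [0,0,0]},
    {"grip": 1,"translation": [0,0,0.0012],"twist": [0,0,0]},
    {"grip": 1,"translation": [0,0,0.0012],"twist": [0,0,0]}
  ]
}}

```text
clock: 12.32
eef_pos: [542.6, 59.5, 85.7]
tcp_rot: [3.142, 0.0, -3.016]
contact_force: [-1.8, -0.1, 7.8]
opening: -0.0
```

Emit:
{"name": "jog_arm", "arguments": {
  "moves": [
    {"grip": 1,"translation": [0,0,0.001],"twist": [0,0,0]},
    {"grip": 1,"translation": [0,0,0.001],"twist": [0,0,0]}
  ]
}}

```text
clock: 12.48
eef_pos: [542.6, 59.5, 83.7]
tcp_rot: [3.142, 0.0, -3.016]
contact_force: [-2.3, -0.5, 8.8]
opening: 0.0
```

Emit:
{"name": "jog_arm", "arguments": {
  "moves": [
    {"grip": 1,"translation": [0,0,0.0008],"twist": [0,0,0]},
    {"grip": 1,"translation": [0,0,0.0008],"twist": [0,0,0]}
  ]
}}

```text
clock: 12.65
eef_pos: [542.6, 59.5, 82.1]
tcp_rot: [3.142, 0.0, -3.016]
contact_force: [-1.9, 0.2, 8.9]
opening: -0.001
```

Emit:
{"name": "jog_arm", "arguments": {
  "moves": [
    {"grip": 1,"translation": [0,0,0.0008],"twist": [0,0,0]},
    {"grip": 1,"translation": [0,0,0.0008],"twist": [0,0,0]}
  ]
}}

```text
clock: 12.82
eef_pos: [542.6, 59.5, 80.5]
tcp_rot: [3.142, 0.0, -3.016]
contact_force: [-2.9, 0.0, 9.2]
opening: 0.002
```

Emit:
{"name": "jog_arm", "arguments": {
  "moves": [
    {"grip": 1,"translation": [0,0,0.0007],"twist": [0,0,0]},
    {"grip": 1,"translation": [0,0,0.0007],"twist": [0,0,0]}
  ]
}}

```text
clock: 12.98
eef_pos: [542.6, 59.5, 79.1]
tcp_rot: [3.142, 0.0, -3.016]
contact_force: [-3.0, -0.3, 8.8]
opening: -0.002
```

Emit:
{"name": "jog_arm", "arguments": {
  "moves": [
    {"grip": 1,"translation": [0,0,0.0007],"twist": [0,0,0]},
    {"grip": 1,"translation": [0,0,0.0007],"twist": [0,0,0]}
  ]
}}

```text
clock: 13.15
eef_pos: [542.6, 59.5, 77.7]
tcp_rot: [-3.142, 0.0, -3.016]
contact_force: [-2.1, 0.3, 9.1]
opening: 0.001
```

Emit:
{"name": "jog_arm", "arguments": {
  "moves": [
    {"grip": 1,"translation": [0,0,0.0007],"twist": [0,0,0]},
    {"grip": 1,"translation": [0,0,0.0007],"twist": [0,0,0]}
  ]
}}

```text
clock: 13.32
eef_pos: [542.6, 59.5, 76.3]
tcp_rot: [3.142, 0.0, -3.016]
contact_force: [-3.2, -0.3, 8.5]
opening: 0.002
```

Emit:
{"name": "jog_arm", "arguments": {
  "moves": [
    {"grip": 1,"translation": [0,0,0.0007],"twist": [0,0,0]},
    {"grip": 1,"translation": [0,0,0.0007],"twist": [0,0,0]}
  ]
}}

```text
clock: 13.48
eef_pos: [542.6, 59.5, 74.9]
tcp_rot: [3.142, 0.0, -3.016]
contact_force: [-3.2, 0.3, 10.0]
opening: 0.002
```

Emit:
{"name": "jog_arm", "arguments": {
  "moves": [
    {"grip": 1,"translation": [0,0,0.0007],"twist": [0,0,0]},
    {"grip": 1,"translation": [0,0,0.0007],"twist": [0,0,0]}
  ]
}}

```text
clock: 13.65
eef_pos: [542.6, 59.5, 73.9]
tcp_rot: [-3.142, 0.0, -3.016]
contact_force: [-5.8, -0.2, 19.5]
opening: 0.003
```

Landing felt (19.5 N at z = 73.9). I'll add a touch more and hold while the catches swing back.

Emit:
{"name": "jog_arm", "arguments": {
  "moves": [
    {"grip": 1,"translation": [0,0,0.0005],"twist": [0,0,0]},
    {"grip": 1,"translation": [0,0,0],"twist": [0,0,0]},
    {"grip": 1,"translation": [0,0,0],"twist": [0,0,0]}
  ]
}}

```text
clock: 13.9
eef_pos: [542.6, 59.5, 73.8]
tcp_rot: [-3.142, 0.0, -3.016]
contact_force: [-5.1, -0.4, 19.0]
opening: -0.001
```

```bash
python3 look.py 9 wrist scene
```

```text
13.9 [[ 3.9  6.8 73.8]] [-5.1 -0.4 19. ] [-0.12  0.97 -0.02]
```

View pics/wrist_9.png

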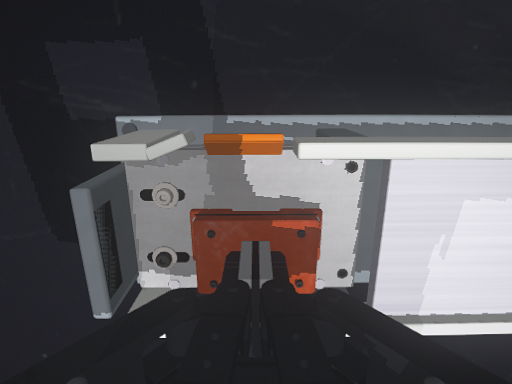

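View pics/scene_9.png

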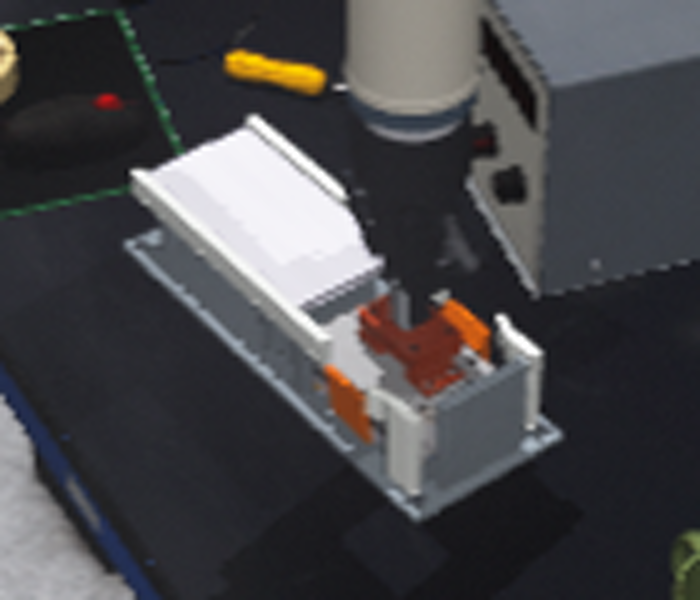

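The plate is deep in the nest and the near catch is over its edge at about (245,145). I'll press slightly more and hold for about 1.6 s so both catches can close.

Emit:
{"name": "jog_arm", "arguments": {
  "moves": [
    {"grip": 1,"translation": [0,0,0.0005],"twist": [0,0,0]},
    {"grip": 1,"translation": [0,0,0],"twist": [0,0,0]},
    {"grip": 1,"translation": [0,0,0],"twist": [0,0,0]},
    {"grip": 1,"translation": [0,0,0],"twist": [0,0,0]},
    {"grip": 1,"translation": [0,0,0],"twist": [0,0,0]},
    {"grip": 1,"translation": [0,0,0],"twist": [0,0,0]},
    {"grip": 1,"translation": [0,0,0],"twist": [0,0,0]},
    {"grip": 1,"translation": [0,0,0],"twist": [0,0,0]},
    {"grip": 1,"translation": [0,0,0],"twist": [0,0,0]},
    {"grip": 1,"translation": [0,0,0],"twist": [0,0,0]}
  ]
}}

```text
clock: 14.83
eef_pos: [542.7, 59.5, 73.5]
tcp_rot: [-3.142, 0.0, -3.016]
contact_force: [-6.0, 0.6, 21.3]
opening: 0.001
```

Emit:
{"name": "jog_arm", "arguments": {
  "moves": [
    {"grip": 1,"translation": [0,0,0],"twist": [0,0,0]},
    {"grip": 1,"translation": [0,0,0],"twist": [0,0,0]},
    {"grip": 1,"translation": [0,0,0],"twist": [0,0,0]},
    {"grip": 1,"translation": [0,0,0],"twist": [0,0,0]},
    {"grip": 1,"translation": [0,0,0],"twist": [0,0,0]},
    {"grip": 1,"translation": [0,0,0],"twist": [0,0,0]},
    {"grip": 1,"translation": [0,0,0],"twist": [0,0,0]},
    {"grip": 1,"translation": [0,0,0],"twist": [0,0,0]},
    {"grip": 1,"translation": [0,0,0],"twist": [0,0,0]},
    {"grip": 1,"translation": [0,0,0],"twist": [0,0,0]}
  ]
}}

```text
clock: 15.67
eef_pos: [542.6, 59.5, 73.5]
tcp_rot: [-3.142, 0.0, -3.016]
contact_force: [-6.9, -0.6, 21.0]
opening: -0.001
```

```bash
python3 look.py 10 wrist scene
```

```text
15.6667 [[ 3.9  6.8 73.5]] [-6.9 -0.6 21. ] [-0.08  1.1  -0.03]
```

View pics/wrist_10.png

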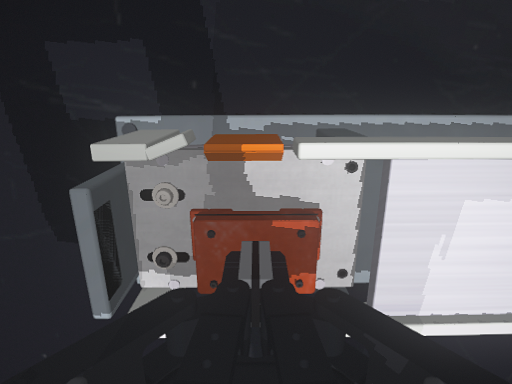

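View pics/scene_10.png

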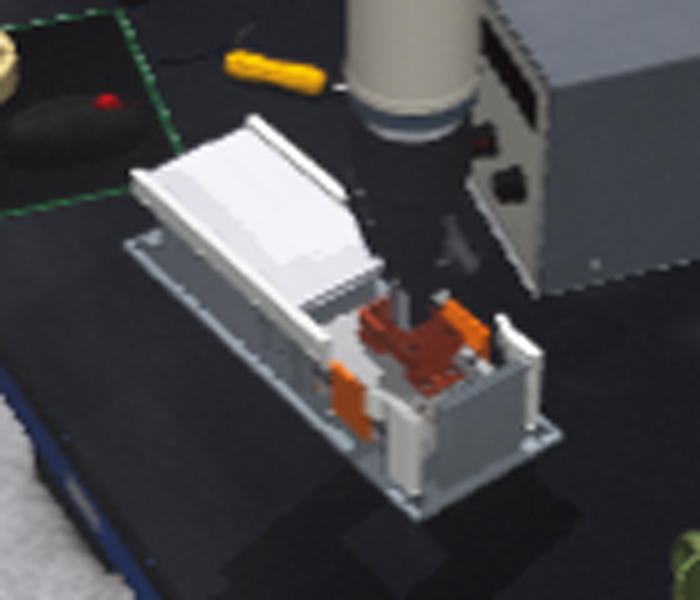

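The near catch has swung in: its top edge moved from y≈153 to y≈159 in the wrist view, and its left edge from 325 to 332 in the scene view, which matches the closed picture. Next I'll hold a bit longer and compare the far catch with the initial closed picture.

Emit:
{"name": "jog_arm", "arguments": {
  "moves": [
    {"grip": 1,"translation": [0,0,0],"twist": [0,0,0]},
    {"grip": 1,"translation": [0,0,0],"twist": [0,0,0]},
    {"grip": 1,"translation": [0,0,0],"twist": [0,0,0]},
    {"grip": 1,"translation": [0,0,0],"twist": [0,0,0]},
    {"grip": 1,"translation": [0,0,0],"twist": [0,0,0]},
    {"grip": 1,"translation": [0,0,0],"twist": [0,0,0]},
    {"grip": 1,"translation": [0,0,0],"twist": [0,0,0]},
    {"grip": 1,"translation": [0,0,0],"twist": [0,0,0]},
    {"grip": 1,"translation": [0,0,0],"twist": [0,0,0]},
    {"grip": 1,"translation": [0,0,0],"twist": [0,0,0]}
  ]
}}

```text
clock: 16.6
eef_pos: [542.6, 59.5, 73.5]
tcp_rot: [-3.142, 0.0, -3.016]
contact_force: [-5.9, 0.1, 21.2]
opening: -0.001
```

```bash
python3 look.py 11 scene; python3 - <<'E'
import cv2,numpy as np
f0=cv2.imread('pics/scene0.png')[200:240,262:304]
A=[f0]+[cv2.resize(cv2.imread(f'pics/scene_{k}.png'),(140,120),interpolation=cv2.INTER_AREA)[50:90,62:104] for k in (9,10,11)]
A=[cv2.resize(a,None,fx=9,fy=7,interpolation=cv2.INTER_NEAREST) for a in A]
cv2.imwrite('pics/cmp.png',np.vstack([np.hstack(A[:2]),np.hstack(A[2:])]))
E
```

```text
16.6 [[ 3.9  6.8 73.5]] [-5.9  0.1 21.2] [-0.08  1.13  0.01]
```

View pics/cmp.png

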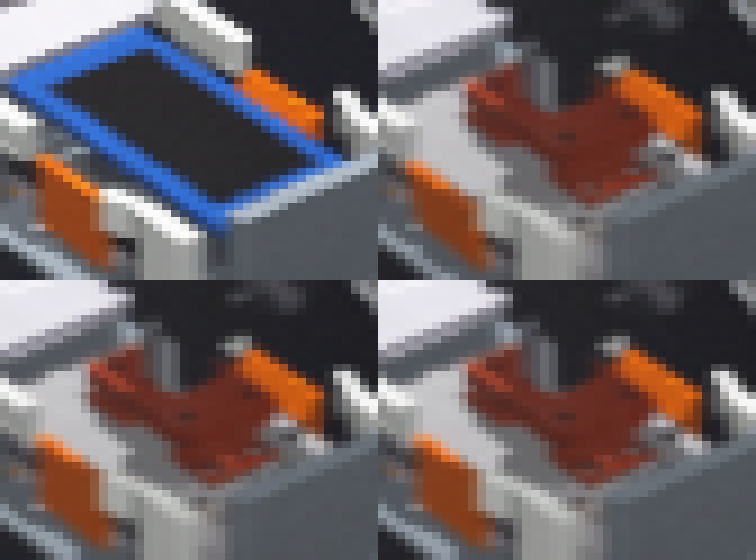

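```bash
python3 - <<'E'
import cv2,numpy as np
f0=cv2.imread('pics/scene0.png')[150:270,200:340].astype(float)
F={'0':f0}
for k in (9,10,11): F[k]=cv2.resize(cv2.imread(f'pics/scene_{k}.png'),(140,120),interpolation=cv2.INTER_AREA).astype(float)
for k,f in F.items():
    for nm,(y0,y1,x0,x1) in {'far':(56,75,87,99),'near':(70,92,64,76)}.items():
        o=np.clip((f[y0:y1,x0:x1,2]-f[y0:y1,x0:x1,0]-110)/100,0,1) if nm=='far' else np.clip((f[y0:y1,x0:x1,2]-f[y0:y1,x0:x1,0]-60)/60,0,1)
        t=[]
        for c in range(o.shape[1]):
            col=o[:,c]; i=np.argmax(col>.5); t.append(round(i-(col[i]-.5)/(col[i]-col[i-1]+1e-6)+y0,1) if i>0 else -1)
        print(k,nm,t)
E
```

```text
0 far [-1, -1, np.float64(60.4), np.float64(59.5), np.float64(60.5), np.float64(61.5), np.float64(62.2), np.float64(63.0), np.float64(63.5), np.float64(64.6), np.float64(65.6), -1]
0 near [-1, -1, np.float64(71.5), np.float64(71.5), np.float64(72.5), np.float64(73.5), np.float64(74.5), np.float64(75.5), np.float64(76.0), np.float64(83.2), -1, -1]
9 far [-1, -1, np.float64(61.3), np.float64(60.2), np.float64(60.6), np.float64(61.3), np.float64(61.7), np.float64(62.7), np.float64(63.9), np.float64(64.8), -1, -1]
9 near [-1, np.float64(72.5), np.float64(72.5), np.float64(73.5), np.float64(74.5), np.float64(75.5), np.float64(76.7), np.float64(77.8), np.float64(79.0), -1, -1, -1]
10 far [-1, -1, np.float64(61.3), np.float64(59.9), np.float64(60.8), np.float64(61.6), np.float64(62.7), np.float64(63.3), np.float64(63.7), np.float64(64.9), -1, -1]
10 near [-1, -1, np.float64(71.7), np.float64(71.5), np.float64(72.5), np.float64(73.5), np.float64(74.5), np.float64(75.9), np.float64(82.4), np.float64(84.0), -1, -1]
11 far [-1, -1, np.float64(61.2), np.float64(59.9), np.float64(60.8), np.float64(61.6), np.float64(62.7), np.float64(63.4), np.float64(63.8), np.float64(64.9), -1, -1]
11 near [-1, -1, np.float64(71.7), np.float64(71.5), np.float64(72.5), np.float64(73.5), np.float64(74.5), np.float64(75.9), np.float64(82.4), np.float64(84.3), -1, -1]
```

Both catch outlines match the closed start picture to within about 0.3 px, and neither changed between the last two frames. Now I'll release gently while watching the force.

Emit:
{"name": "jog_arm", "arguments": {
  "moves": [
    {"grip": 1,"translation": [0,0,-0.001],"twist": [0,0,0]},
    {"grip": 1,"translation": [0,0,-0.001],"twist": [0,0,0]},
    {"grip": 1,"translation": [0,0,-0.001],"twist": [0,0,0]},
    {"grip": 1,"translation": [0,0,-0.001],"twist": [0,0,0]},
    {"grip": 1,"translation": [0,0,-0.001],"twist": [0,0,0]},
    {"grip": 1,"translation": [0,0,-0.001],"twist": [0,0,0]}
  ]
}}

```text
clock: 17.15
eef_pos: [542.5, 59.5, 78.0]
tcp_rot: [-3.142, -0.0, -3.016]
contact_force: [1.0, 1.5, -0.8]
opening: 0.001
```

The force is gone at z = 78, so the plate is held by the catches. I'll retreat up and take final pictures.

Emit:
{"name": "jog_arm", "arguments": {
  "moves": [
    {"grip": 1,"translation": [0,0,-0.01],"twist": [0,0,0]},
    {"grip": 1,"translation": [0,0,-0.02],"twist": [0,0,0]},
    {"grip": 1,"translation": [0,0,-0.02],"twist": [0,0,0]},
    {"grip": 1,"translation": [0,0.01,-0.02],"twist": [0,0,0]},
    {"grip": 1,"translation": [0,0.015,-0.02],"twist": [0,0,0]},
    {"grip": 1,"translation": [0,0.015,-0.01],"twist": [0,0,0]},
    {"grip": 1,"translation": [0,0.015,0],"twist": [0,0,0]},
    {"grip": 1,"translation": [0,0.015,0],"twist": [0,0,0]},
    {"grip": 1,"translation": [0,0,0],"twist": [0,0,0]},
    {"grip": 1,"translation": [0,0,0],"twist": [0,0,0]}
  ]
}}

```text
clock: 17.98
eef_pos: [533.7, 129.3, 178.6]
tcp_rot: [-3.141, 0.0, -3.015]
contact_force: [0.1, 0.4, -0.2]
opening: 0.002
```

```bash
python3 - <<'E'
from h import *
import pickle
cal=r.calibration('wrist'); pickle.dump(cal,open('pics/w12.pkl','wb'))
E
python3 look.py 12 wrist scene
python3 - <<'E'
from h import *
import pickle
cal=pickle.load(open('pics/w12.pkl','rb')); d=np.load('pics/wrist_12.npy'); im=cv2.imread('pics/wrist_12.png').astype(int)
v,u=np.mgrid[0:384,0:512]
P=L(deproj(cal,u,v,d)); c=im.reshape(-1,3)
m=(c[:,2]>c[:,0]+50)&(P[:,2]>68)&(P[:,2]<85)&(abs(P[:,0])<32)&(abs(P[:,1])<45)
print('bridge top',np.percentile(P[m],[1,50,99],axis=0).round(1).tolist(),m.sum())
m=(c.max(1)-c.min(1)<40)&(P[:,2]>30)&(P[:,2]<50)&(abs(P[:,0])<40)&(abs(P[:,1])<60)
A=np.c_[P[m][:,:2],np.ones(m.sum())]; print('base plane',np.linalg.lstsq(A,P[m][:,2],rcond=None)[0].round(4),m.sum())
E
```

```text
17.9833 [[  3.7  77.2 178.6]] [ 0.1  0.4 -0.2] [ 0.05 -0.06  0.02]
bridge top [[-16.1, -22.8, 72.8], [2.9, 7.6, 75.5], [24.6, 37.0, 77.0]] 3311
base plane [ 6.20000e-03 -4.00000e-03  4.37142e+01] 6938
```

View pics/wrist_12.png

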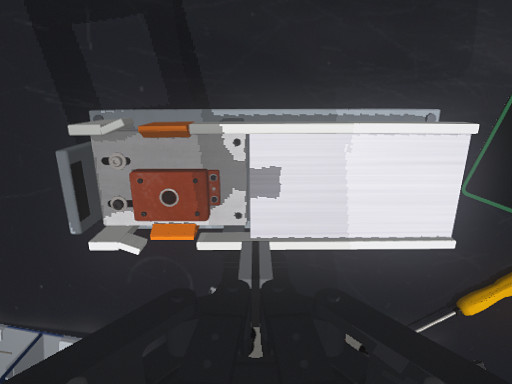

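View pics/scene_12.png

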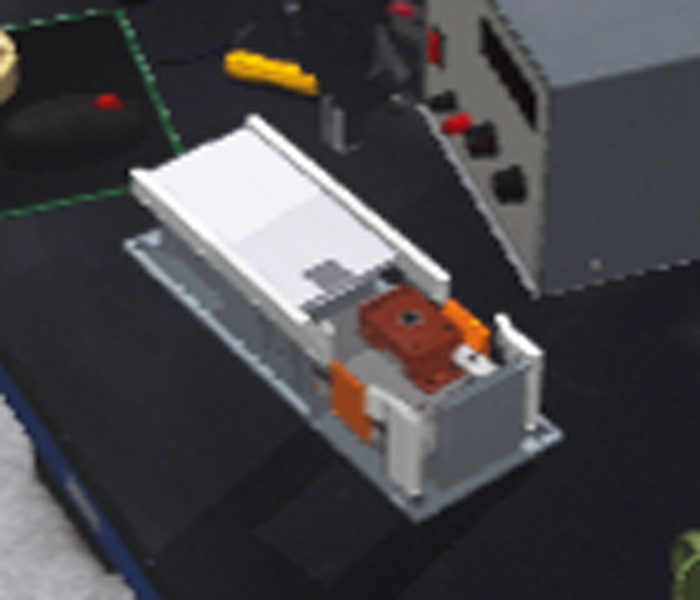

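The plate stays sunk: the bridge top is at 75.5 mm, down from 106.4 mm, and its y position is unchanged. It is level to about 0.007 rad with both orange catches over its edges. I'm handing the job in.

```bash
python3 -c "
from rig import r
print(r.sense()['contact_force'],r.sense()['qvel'].round(3)); print(r.sign_off())"
```

```text
[ 0.13012566 -0.87465703 -0.16146065] [-0.009  0.004  0.001 -0.    -0.002  0.003]
the job is handed in; nothing more can be done
None
```

The clamp plate is down in the nest and held by both catches. I handed the job in at about 18 s of the 56 s allowed; the sign-off gives no verdict.

- **Push:** I slid the plate about 172 mm along the ledge with the shut fingers until the force rose against the end stop, 28 N at most. The bridge then measured within about 1–2 mm of home.
- **Press:** I pressed the bridge down at about 15 mm/s, slowing to 8–10 mm/s near the bottom, with 5–10 N of force. It landed on the bars about 33 mm down, and I held it there at about 21 N for 2.7 s.
- **Catches:** While I was still pressing, both catch outlines matched the closed start picture to about 0.3 px. The far catch is the less certain one, because its view was coarse and its swing between frames was small.
- **After letting go:** The plate stayed about 31 mm down and level to about 0.007 rad, with its y position unchanged. The fingers are clear and the tool force is near zero.
- **Disagreement:** The plate read about 2 mm off in x in my fitted lift frame. That is within the calibration error and the 5 mm limit.
- **Other bench items:** The arm kept clear of them on its path, but I did not measure their positions again at the end.

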